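Zero the kitchen scale and weigh the lunchbox

ROBOT

A 6-joint arm with a two-finger parallel gripper is mounted at the origin on the work surface. World frame = base frame: x ahead of the robot, y to its left, z up, the work surface at z = 0. Lengths are in m, angles in rad, forces in N, time in s.
With the tool pointing down it reaches from about 0.25 to 0.775 m from the base axis. Payload 4 kg.
Tool frame: the origin (TCP) lies on the mounting face of the last link; the fingertips stand arm.tip_reach ahead of it and the grasp point (between the pads) lies 155 mm ahead of it (arm.tip_reach is the distance from the TCP to the fingertips, in m); z points along the fingers, y is the direction in which the jaws open and shut (so a half turn about z gives the same grasp; the last joint's range is limited). The gripper opens to 85 mm and grips with 20 to 120 N. Pads are 22 mm wide; open, the fingers measure 114 mm over their backs; the gripper's body (76 mm by 85 mm) begins 54 mm behind the grasp point. The pads swing forward as they close: fully open they stand 13 mm farther back than shut.
Start: joints at [-1.342, 0.087, 1.371, -0, 1.684, -0.103], TCP at [0.179, -0.52, 0.405] pointing down, gripper open.
Joint ranges: [-3.1, 3.1], [-0.76, 2.03], [0.27, 2.55], [-1.08, 4.22], [0.17, 2.65], [-2.57, 2.57]. Speed limits (rad/s): [2.79, 2.79, 3.14, 3.14, 3.14, 3.14].

INTERFACE

Orientations are given as a unit quaternion [x, y, z, w].
In Python, from plant import state, viewer, arm gives the robot as it stands. The module is installed in compiled form; this text tells all that it offers.
- The arm moves only by the shell command python3 -m creep 'ROWS' [FORCE]. ROWS is JSON, a list of rows, each a list of 7 numbers: the closure, from -1 (fully open) to 1 (shut), so that 0 is half open, then the shift along the tool's x, y, z in cm, then the turn, a rotation vector about the tool's x, y, z in rad. A call has 1 to 8 rows; each row shifts and turns the commanded pose from where the row before left it, along the tool's axes as they then stand; what a row does not reach is not made up. A row lasts 1/12 s, in which the tool goes at most 41.7 mm and 7.16 degrees, less where a joint would pass 70% of its speed; a pose out of reach is approached as far as the arm can. A call is refused whole if a number of a shift passes 4.17 or a number of a turn 0.125, either way. A call with a gripper value outside its range is refused whole. The fingers move at their own pace and stop on an object; FORCE is the grip in N (left out, the last holds). Time passes only in rows, so rows that do not move let the fingers close. It gives the time, the measured TCP pose, the force and the opening at its end, in the units of the state.
- state(): the state, without advancing time (a new reading comes with each control period).
- viewer.camera(name): name is "side" or "top"; returns a dict with "img" (400x640x3 uint8, blue, green, red), "range_z" (400x640 float32, m along the optical axis (not along the pixel's ray), 0 where there is no reading), "camera_matrix" (3x3 intrinsics, pixels), "dist_coeffs" ([k1, k2, p1, p2, k3] as OpenCV has them; the pictures are not rectified), "extrinsics" (4x4, takes a point from camera to world coordinates). Camera axes: x right, y up, looking along -z (the intrinsics and any distortion apply to the point x, -y, -z); pixel columns grow to the right and rows downward; lengths in m; the calibration is good to about 2 mm. A picture is of the moment at which its call begins.
- arm.finish_job(): hands the job in, once; it reports no verdict.
The state is a dict: "time": time; "joint_positions": joint angles; "qvel": joint speeds; "tau": joint torques, N m; "position": TCP position; "tool_rot": TCP orientation; "ft_force": force on the tool from outside, world axes, zero at the start; "moment": the same for the moment, N m; "gripper_width": finger opening in m.
Only numpy, scipy, OpenCV 4.12 (cv2) and the standard library are available. Lean on these libraries where they do the work, as an engineer would, in place of code of your own. Each camera call takes 0.05 s, during which the arm holds its last target.

TASK

Weigh the packed lunchbox on the kitchen scale. With the weighing plate still empty, press the long bar key to switch the scale on and then the round key to zero it; then slide the lunchbox off its chopping board to sit squarely in the middle of the weighing plate, and last press the square key to hold the reading. Press each key all the way down, one at a time and let it spring back, leave the cross-shaped key alone and do not disturb the other things lying about.

Things in the scene. Friction and masses are not known exactly. Their poses are not given: they have to be found in the camera images.
- scale: flat kitchen scale, fixed; origin on the counter under its weighing plate's centre; x points away from the robot, y to the left. In front of the plate (centred 128 mm towards the robot) a black strip 64 x 232 mm, 16 mm high, carries four keys in a row along y; behind the plate (92 to 132 mm from its centre) a low sloped display, under 30 mm high
- board_left: wooden chopping board, fixed, 260 mm (x) by 190 mm (y), 20 mm thick, against the left side of the weighing plate (2 mm gap), its top 2 mm above the plate; origin under its centre
- board_right: wooden chopping board, fixed, 260 mm (x) by 190 mm (y), 20 mm thick, against the right side of the weighing plate (2 mm gap), its top 2 mm above the plate; origin under its centre
- plate (a point): centre of the top of the steel weighing plate, 180 mm (x) by 150 mm (y), 18 mm above the counter; axes as the scale's
- lunchbox: sky-blue closed lunchbox, rigid, 0.3 to 0.65 kg: 130 mm (its x; 134 with the clips) by 100 mm (its y), 53 mm high, too wide to grasp; lid edge 2 mm proud; origin under its centre. Starts on either board, its centre about 172 mm to the left or right of the plate's, long side roughly along the scale's x. Slides when pushed level with a few newtons
- bar_key_top (a point): centre of the top of the long bar key, 44 mm (scale's y) by 16 mm; at rest about 30 mm above the counter. All four keys are the same light grey, stand 11 mm proud of their dark bezels and lie in one row, 54 mm apart, in any order; z up, x and y as the scale's.
- bar_key (a joint): how far the bar key is pressed in, in m: 0 up, 0.006 fully down (4 mm or more counts as pressed); springs back by itself; takes about 1 N to start and 3.6 N fully down
- round_key_top (a point): centre of the top of the round key, 30 mm across; at rest about 30 mm above the counter. All four keys are the same light grey, stand 11 mm proud of their dark bezels and lie in one row, 54 mm apart, in any order; z up, x and y as the scale's.
- round_key (a joint): how far the round key is pressed in, in m: 0 up, 0.006 fully down (4 mm or more counts as pressed); springs back by itself; takes about 1 N to start and 3.6 N fully down
- square_key_top (a point): centre of the top of the square key, 28 x 28 mm; at rest about 30 mm above the counter. All four keys are the same light grey, stand 11 mm proud of their dark bezels and lie in one row, 54 mm apart, in any order; z up, x and y as the scale's.
- square_key (a joint): how far the square key is pressed in, in m: 0 up, 0.006 fully down (4 mm or more counts as pressed); springs back by itself; takes about 1 N to start and 3.6 N fully down
- cross_key_top (a point): centre of the top of the cross (plus) shaped key, 34 mm across with arms 11 mm wide, not to be pressed; at rest about 30 mm above the counter. All four keys are the same light grey, stand 11 mm proud of their dark bezels and lie in one row, 54 mm apart, in any order; z up, x and y as the scale's.
- cross_key (a joint): how far the cross key is pressed in, in m: 0 up, 0.006 fully down (4 mm or more counts as pressed); springs back by itself; takes about 1 N to start and 3.6 N fully down
- folded_bowl: folded collapsible silicone bowl, a grey disc 116 mm across and 24 mm high with rings on top; origin under its centre; lies on the chopping board that the lunchbox is not on
- spork: flat steel spork 126 mm long, 32 mm wide, 4 mm thick, lying on a board's far end; origin on its underside near mid-length
- bottle_cap: small steel bottle cap standing on its edge, 26 mm across, 12 mm thick, on a board's far end; origin at its lowest point
- cup: clear acrylic cup, 74 mm across, 95 mm high, on the counter at the near left; origin under its centre
- mug: white mug, 80 mm across, 85 mm high, on the right; origin under its centre
- wooden_spoon: wooden spoon lying on the counter on the left; origin on its underside

How it is judged:
On the way, in this order (a step that is already met when the one before it is completed fails the run):
1. the bar key is pressed down (value of joint bar_key above 0.004 m and value of joint each of round_key, square_key, cross_key below 0.002 m), for 0.02 s.
2. the round key is pressed down (value of joint round_key above 0.004 m and value of joint each of bar_key, square_key, cross_key below 0.002 m), for 0.02 s.
3. the lunchbox sits squarely in the middle of the plate, at rest (x of lunchbox in the frame of plate between -0.025 and 0.025 m and y of lunchbox in the frame of plate between -0.025 and 0.025 m and z of lunchbox in the frame of plate below 0.004 m and angle between the x axis of lunchbox and the x axis of plate, either way round below 0.25 rad and angle between lunchbox's own z axis and vertical below 0.05 rad and linear speed of lunchbox below 0.01 m/s), for 0.2 s.
4. the square key is pressed down with the lunchbox on the plate (value of joint square_key above 0.004 m and value of joint each of bar_key, round_key, cross_key below 0.002 m and x of lunchbox in the frame of plate between -0.025 and 0.025 m and y of lunchbox in the frame of plate between -0.025 and 0.025 m and z of lunchbox in the frame of plate below 0.004 m and angle between the x axis of lunchbox and the x axis of plate, either way round below 0.25 rad and angle between lunchbox's own z axis and vertical below 0.05 rad), for 0.02 s.
At the end, for the whole second after the job is handed in: The lunchbox rests flat on the weighing plate, its centre within 25 mm of the plate's centre along both plate axes and square to it within 0.25 rad, not moving (under 10 mm/s), and all four keys are up again (pressed in less than 2 mm) (all of step 3 and value of joint each of bar_key, round_key, square_key, cross_key below 0.002 m); the robot touches nothing.
It fails at once if the cross-shaped key is pressed (3 mm or more) (value of joint cross_key above 0.003 m).
It fails at once if two keys are down at once (value of joint each of bar_key, round_key above 0.003 m or value of joint each of bar_key, square_key above 0.003 m or value of joint each of bar_key, cross_key above 0.003 m or value of joint each of round_key, square_key above 0.003 m or value of joint each of round_key, cross_key above 0.003 m or value of joint each of square_key, cross_key above 0.003 m).
It fails at once if the bar or round key is pressed with the lunchbox on or over the plate ((y of lunchbox in the frame of plate between -0.1 and 0.1 m and x of lunchbox in the frame of plate between -0.12 and 0.12 m) and value of joint any of bar_key, round_key above 0.003 m).
It fails at once if the square key is pressed before the lunchbox sits properly on the plate (value of joint square_key above 0.003 m and not (x of lunchbox in the frame of plate between -0.025 and 0.025 m and y of lunchbox in the frame of plate between -0.025 and 0.025 m and z of lunchbox in the frame of plate below 0.004 m and angle between the x axis of lunchbox and the x axis of plate, either way round below 0.25 rad and angle between lunchbox's own z axis and vertical below 0.05 rad)).
It fails at once if another loose thing is moved by more than 30 mm (distance of any of folded_bowl, spork, bottle_cap, cup, mug, wooden_spoon from where it was at the start of the episode above 0.03 m).
It also fails if it takes over 54 s, if anything falls off the work surface, if the arm or the gripper's body presses on something with over 40 N, if the wrist force passes 120 N, or if a joint passes its speed limit or range.

## Working session

There is one attempt and no reset: what is moved stays moved. The work goes in short steps, Python scripts to look and compute and a shell command to move; the robot and the scene stay as the last step left them, time stands still between calls to the robot, and variables do not carry over. Pictures are saved under pics/ and viewed, and the job is handed in when it is done.

```bash
mkdir -p pics; ls; python3 - <<'E'
from plant import state, viewer, arm
import cv2, numpy as np
s=state(); print(s, arm.tip_reach)
for n in ("side","top"):
    c=viewer.camera(n); cv2.imwrite(f"pics/{n}0.png",c["img"]); print(n,c["camera_matrix"],c["dist_coeffs"],c["extrinsics"])
    np.savez(f"{n}0.npz",**c)
E
```

```text
pics
{'time': 0.0, 'joint_positions': array([-1.34212817e+00,  8.79982945e-02,  1.37227153e+00,  1.70472422e-06,
        1.68355126e+00, -1.03111579e-01]), 'qvel': array([ 0.00053709,  0.00220998,  0.00099507, -0.00038438,  0.00244236,
        0.0006487 ]), 'tau': array([-8.13120323e-05, -3.51861978e+01, -3.13277221e+01, -1.71494230e-04,
        1.05461717e-02, -9.30178686e-06]), 'position': array([ 0.17911676, -0.51991201,  0.40350623]), 'tool_rot': array([ 9.86271174e-01,  1.65130038e-01, -6.90572426e-05, -1.11207414e-03]), 'ft_force': array([-0.53374598, -0.44655131, -0.17664853]), 'moment': array([ 0.05389545, -0.02088733,  0.01416945]), 'gripper_width': 0.08531008777503284} 0.1734
side [[459.59604796   0.         317.8039613 ]
 [  0.         459.59604796 190.28634282]
 [  0.           0.           1.        ]] [-0.01226917  0.          0.          0.          0.        ] [[ 0.97496152  0.17015959 -0.14316335  0.3898536 ]
 [-0.22231955  0.76005282 -0.61065025 -0.78789879]
 [ 0.00490371  0.62718851  0.77885206  1.02668121]
 [ 0.          0.          0.          1.        ]]
top [[393.0550045    0.         315.44721559]
 [  0.         393.0550045  200.77778053]
 [  0.           0.           1.        ]] [0.00709417 0.         0.         0.         0.        ] [[-0.02126893  0.98940534 -0.14361305  0.41163379]
 [-0.99976777 -0.02054974  0.00648943 -0.00850059]
 [ 0.00346946  0.14371772  0.98961264  1.15635394]
 [ 0.          0.          0.          1.        ]]
```

View pics/top0.png

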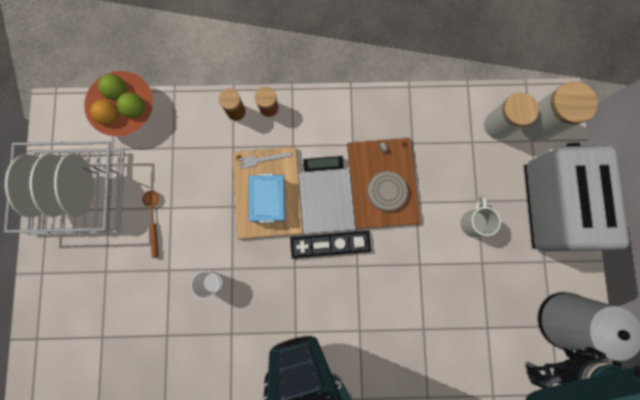

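View pics/side0.png

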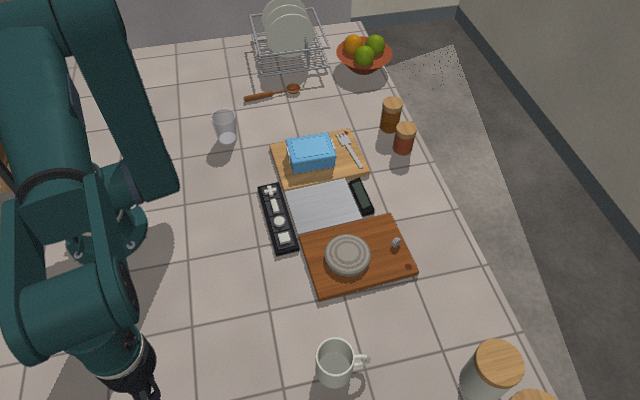

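The lunchbox (blue, top view ~(266,197)) is on the left board. The key row, left to right in the top view, is cross (302,247), bar (321,245), round (340,243), square (359,243). Next I'll measure positions from depth.

```bash
cat > h.py <<'E'
import numpy as np, cv2
def cloud(c):
    K,d,T,z=c["camera_matrix"],c["dist_coeffs"],c["extrinsics"],c["range_z"]
    h,w=z.shape; u,v=np.meshgrid(np.arange(w),np.arange(h))
    p=cv2.undistortPoints(np.stack([u,v],-1).reshape(-1,1,2).astype(np.float64),K,d).reshape(h,w,2)
    P=np.stack([p[...,0]*z,-p[...,1]*z,-z],-1)
    W=P@T[:3,:3].T+T[:3,3]; W[z==0]=np.nan
    return W
def comp(W,m,amin=20):
    n,l,st,_=cv2.connectedComponentsWithStats(m.astype(np.uint8),connectivity=4)
    out=[]
    for i in range(1,n):
        if st[i,4]>=amin:
            q=W[l==i]; q=q[~np.isnan(q[:,0])]
            if len(q)==0: continue
            r=cv2.minAreaRect((q[:,:2]*1000).astype(np.float32))
            out.append((st[i,:4].tolist(),len(q),q.mean(0).round(4),np.median(q[:,2]).round(4),[np.round(x,1) for x in r]))
    return out
E
python3 - <<'E'
import numpy as np,cv2
from h import *
for n in ("top","side"):
    c=dict(np.load(n+"0.npz")); W=cloud(c); im=c["img"].astype(int); hsv=cv2.cvtColor(c["img"],cv2.COLOR_BGR2HSV)
    X,Y,Z=W[...,0],W[...,1],W[...,2]
    print(n)
    blue=(hsv[...,0]>90)&(hsv[...,0]<115)&(hsv[...,1]>80)
    print("blue",comp(W,blue,100)); print("bluetop",comp(W,blue&(Z>0.06),100))
    roi=np.zeros_like(blue)
    if n=="top": roi[228:262,285:376]=1
    else: roi[180:256,256:300]=1
    print("keys",*comp(W,roi&(im.min(-1)>120)&(X<0.42)&(Z>0.02),15),sep="\n")
    print("strip",*comp(W,roi&(im.max(-1)<70),100),sep="\n")
    if n=="top":
        pl=np.zeros_like(blue);pl[165:235,296:358]=1
        g=pl&(hsv[...,1]<40)&(Z<.03)&(Z>0.01)&(im.min(-1)>90); print("plate",*comp(W,g,200),sep="\n")
        big=cv2.resize(c["img"][130:270,225:425],None,fx=4,fy=4,interpolation=cv2.INTER_CUBIC); cv2.imwrite("pics/topzoom.png",big)
        for p in ((266,197),(325,200),(388,190),(384,148),(265,160),(240,220),(405,220),(265,225),(302,247),(321,245),(340,243),(359,243)): print(p,W[p[1],p[0]].round(4))
E
```

```text
top
blue [([249, 176, 35, 45], 1538, array([0.5803, 0.1217, 0.0734]), np.float64(0.0735), [array([580.6, 122.2]), array([ 95.9, 125.3]), np.float64(89.5)]), ([269, 361, 11, 27], 125, array([0.2009, 0.07  , 0.3873]), np.float64(0.39), [array([202.7,  67.8]), array([ 4.7, 32.8]), np.float64(14.3)]), ([573, 369, 30, 29], 231, array([ 0.2138, -0.4222,  0.5285]), np.float64(0.5327), [array([ 213.8, -442.8]), array([115.6,  16.8]), np.float64(88.7)])]
bluetop [([249, 176, 35, 45], 1537, array([0.5804, 0.1218, 0.0734]), np.float64(0.0735), [array([580.6, 122.2]), array([ 95.9, 125.3]), np.float64(89.5)]), ([269, 361, 11, 27], 125, array([0.2009, 0.07  , 0.3873]), np.float64(0.39), [array([202.7,  67.8]), array([ 4.7, 32.8]), np.float64(14.3)]), ([573, 369, 30, 29], 231, array([ 0.2138, -0.4222,  0.5285]), np.float64(0.5327), [array([ 213.8, -442.8]), array([115.6,  16.8]), np.float64(88.7)])]
keys
strip
([291, 231, 80, 28], 1034, array([ 0.4498, -0.0562,  0.0174]), np.float64(0.0174), [array([450.1, -56.2]), array([ 63.2, 227.5]), np.float64(3.5)])
plate
([299, 168, 56, 65], 3108, array([ 0
[... 5299 characters left out ...]
836]), np.float64(0.5839), [array([ 109.3, -428.2]), array([11.6, 39. ]), np.float64(33.4)]), ([0, 252, 31, 102], 1143, array([ 0.1317, -0.5162,  0.5908]), np.float64(0.5929), [array([ 133.3, -509.5]), array([ 28.5, 120.6]), np.float64(11.0)]), ([13, 263, 93, 80], 2774, array([ 0.1819, -0.529 ,  0.5887]), np.float64(0.591), [array([ 177.1, -497.3]), array([ 91.1, 122.1]), np.float64(11.1)]), ([46, 323, 23, 26], 199, array([ 0.1714, -0.5579,  0.5705]), np.float64(0.5706), [array([ 170.2, -558.1]), array([17.3, 13. ]), np.float64(30.7)])]
keys
strip
([258, 182, 42, 74], 972, array([ 0.4471, -0.077 ,  0.0164]), np.float64(0.0169), [array([448.6, -52.5]), array([ 66.7, 245.3]), np.float64(3.7)])
```

View pics/topzoom.png

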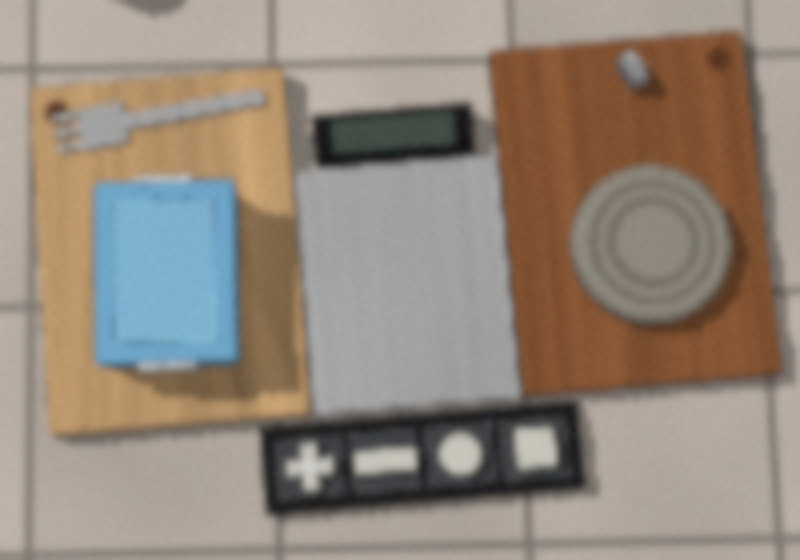

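```bash
cat >> h.py <<'E'
from scipy.spatial.transform import Rotation as Ro
def ray(c,u,v,z):
    p=cv2.undistortPoints(np.array([[[u,v]]],float),c["camera_matrix"],c["dist_coeffs"])[0,0]
    T=c["extrinsics"]; d=T[:3,:3]@np.array([p[0],-p[1],-1]); return T[:3,3]+d*(z-T[2,3])/d[2]
E
python3 - <<'E'
from h import *
for n,(r0,r1,c0,c1) in (("top",(228,262,288,374)),("side",(180,254,258,298))):
    c=dict(np.load(n+"0.npz")); g=c["img"].min(-1); m=np.zeros_like(g)
    # inside strip: convex hull of dark comp
    dk=np.zeros_like(g); dk[r0:r1,c0:c1]=(c["img"].max(-1)<75)[r0:r1,c0:c1]
    nn,l,st,_=cv2.connectedComponentsWithStats(dk); i=1+st[1:,4].argmax()
    ys,xs=np.where(l==i); h=cv2.convexHull(np.stack([xs,ys],-1).astype(np.int32)); hm=np.zeros_like(g); cv2.fillConvexPoly(hm,h,1)
    hm=cv2.erode(hm,np.ones((3,3)))
    m=(hm>0)&(g>110)
    nn,l,st,ce=cv2.connectedComponentsWithStats(m.astype(np.uint8),connectivity=4)
    print(n)
    for i in range(1,nn):
        if st[i,4]>8:
            w=np.where(l==i,c["img"].mean(-1)-60,0); v,u=np.indices(g.shape)
            print(st[i].tolist(),ce[i].round(1),ray(c,(u*w).sum()/w.sum(),(v*w).sum()/w.sum(),.030).round(4))
E
```

```text
top
[353, 236, 12, 12, 110] [358.3 241.5] [ 0.4553 -0.1357  0.03  ]
[334, 238, 12, 11, 100] [339.4 243. ] [ 0.452  -0.0818  0.03  ]
[296, 240, 13, 13, 93] [301.9 246.3] [0.445  0.0255 0.03  ]
[313, 242, 16, 7, 99] [320.5 244.7] [ 0.4484 -0.028   0.03  ]
side
[264, 185, 13, 10, 70] [269.8 189.8] [0.443  0.0245 0.03  ]
[270, 198, 9, 15, 83] [274.4 204.9] [ 0.4468 -0.0302  0.03  ]
[274, 216, 11, 10, 86] [278.9 220.2] [ 0.4501 -0.0829  0.03  ]
[278, 231, 13, 12, 108] [283.8 236.7] [ 0.4535 -0.1369  0.03  ]
```

```bash
cat >> h.py <<'E'
YAW=0.064
def go(x,y,z):
    from plant import state
    s=state(); R=Ro.from_quat(s["tool_rot"]); 
    c,sn=np.cos(YAW),np.sin(YAW)
    T=Ro.from_matrix(np.array([[-sn,c,0],[c,sn,0],[0,0,-1]]).T)
    d=np.array([x,y,z])-s["position"]
    print("t",round(s["time"],2),"pos",s["position"].round(4),"F",s["ft_force"].round(2),"w",round(s["gripper_width"],4))
    print("d_tool now cm",(R.inv().apply(d)*100).round(2),"| in target axes",(T.inv().apply(d)*100).round(2),"| rotvec needed",(R.inv()*T).as_rotvec().round(3))
E
python3 -c "
from h import *
go(.4476,-.029,.243)"
```

```text
t 0.1 pos [ 0.1791 -0.5199  0.4036] F [ 1.44 -0.72  0.24] w 0.0855
d_tool now cm [ 41.37 -37.63  16.15] | in target axes [47.27 29.93 16.06] | rotvec needed [-0.002 -0.002 -1.303]
```

```bash
python3 -m creep '[[1,2.6,-2.35,0.5,0,0,0],[1,2.6,-2.35,0.5,0,0,0],[1,2.6,-2.35,0.5,0,0,0],[1,2.6,-2.35,0.5,0,0,0],[1,2.6,-2.35,0.5,0,0,0],[1,2.6,-2.35,0.5,0,0,0],[1,2.6,-2.35,0.5,0,0,0],[1,2.6,-2.35,0.5,0,0,0]]' 30
python3 -m creep '[[1,2.6,-2.35,0.5,0,0,0],[1,2.6,-2.35,0.5,0,0,0],[1,2.6,-2.35,0.5,0,0,0],[1,2.6,-2.35,0.5,0,0,0],[1,2.6,-2.35,0.5,0,0,0],[1,2.6,-2.35,0.5,0,0,0],[1,2.6,-2.35,0.5,0,0,0],[1,2.6,-2.35,0.5,0,0,0]]'
python3 -m creep '[[1,0,0,0,0,0,-0.12],[1,0,0,0,0,0,-0.12],[1,0,0,0,0,0,-0.12],[1,0,0,0,0,0,-0.12],[1,0,0,0,0,0,-0.12],[1,0,0,0,0,0,-0.12],[1,0,0,0,0,0,-0.12],[1,0,0,0,0,0,-0.12]]'
python3 -m creep '[[1,0,0,0,0,0,-0.12],[1,0,0,0,0,0,-0.12],[1,0,0,0,0,0,-0.1],[1,0,0,0,0,0,0]]'
python3 -c "
from h import *
go(.4476,-.029,.243)"
```

```text
time: 0.77
position: [0.3148, -0.2728, 0.364]
tool_rot: [0.986, 0.165, -0.0, -0.0]
ft_force: [1.2, -0.0, 1.1]
gripper_width: 0.0002
time: 1.43
position: [0.4502, -0.0272, 0.3241]
tool_rot: [0.986, 0.165, -0.0, 0.0]
ft_force: [1.3, -0.5, -0.4]
gripper_width: -0.0001
time: 2.1
position: [0.4498, -0.0289, 0.3241]
tool_rot: [0.797, 0.604, -0.0, -0.0]
ft_force: [0.7, -0.4, 0.3]
gripper_width: -0.0001
time: 2.43
position: [0.4498, -0.029, 0.3242]
tool_rot: [0.685, 0.729, -0.0, -0.0]
ft_force: [-0.8, -0.3, -0.2]
gripper_width: 0.0004
t 2.43 pos [ 0.4498 -0.029   0.3242] F [-0.77 -0.28 -0.24] w 0.0004
d_tool now cm [ 0.01 -0.21  8.12] | in target axes [ 0.01 -0.22  8.12] | rotvec needed [-0.001 -0.    -0.001]
```

```bash
python3 -m creep '[[1,0,-0.2,2,0,0,0],[1,0,0,3,0,0,0],[1,0,0,3,0,0,0],[1,0,0,2.5,0,0,0],[1,0,0,0,0,0,0],[1,0,0,0,0,0,0]]'
python3 - <<'E'
from h import *
from plant import viewer
go(.4476,-.029,.2034)
c=viewer.camera("side"); cv2.imwrite("pics/side1.png",cv2.resize(c["img"][120:280,200:400],None,fx=4,fy=3.75,interpolation=cv2.INTER_CUBIC))
E
```

```text
time: 2.93
position: [0.4473, -0.029, 0.2184]
tool_rot: [0.686, 0.728, -0.001, -0.002]
ft_force: [0.7, -0.2, 1.4]
gripper_width: -0.0
t 2.93 pos [ 0.4473 -0.029   0.2184] F [ 0.73 -0.18  1.39] w -0.0
d_tool now cm [-0.    0.04  1.5 ] | in target axes [-0.    0.03  1.5 ] | rotvec needed [-0.004 -0.001 -0.005]
```

View pics/side1.png

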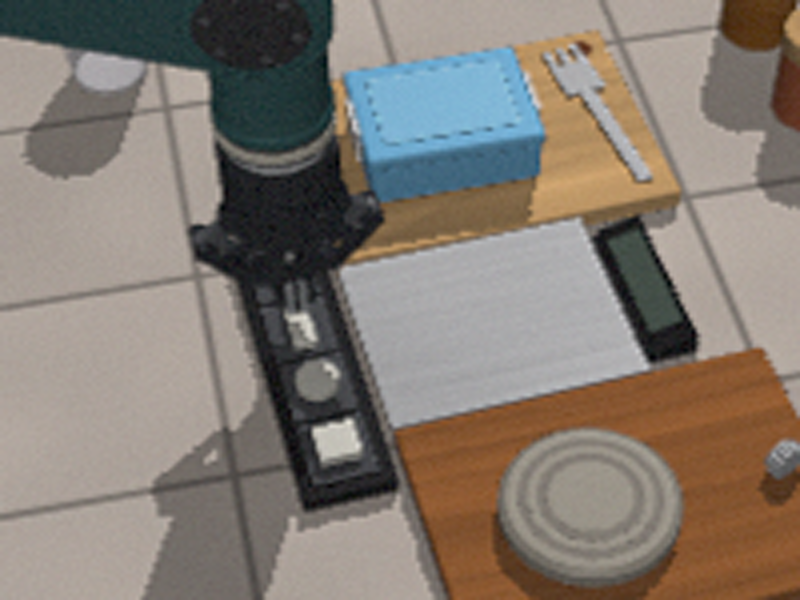

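Side view shows the closed tips hovering over the bar key (zoom (300,315)), clear of cross and round. Pressing in steps.

```bash
python3 -m creep '[[1,0,0,0.8,0,0,0],[1,0,0,0.7,0,0,0],[1,0,0,0,0,0,0]]'
python3 -m creep '[[1,0,0,0.3,0,0,0],[1,0,0,0.3,0,0,0],[1,0,0,0,0,0,0],[1,0,0,0,0,0,0]]'
python3 -c "
from plant import state;s=state();print(s['position'],s['ft_force'])"
```

```text
time: 3.23
position: [0.4479, -0.0291, 0.2044]
tool_rot: [0.685, 0.728, -0.0, -0.0]
ft_force: [-0.1, -0.3, -0.1]
gripper_width: -0.0001
time: 3.57
position: [0.4483, -0.0292, 0.1992]
tool_rot: [0.685, 0.728, 0.0, 0.0]
ft_force: [-0.6, 0.7, 3.3]
gripper_width: 0.0
[ 0.44826839 -0.02918715  0.19922357] [-0.63759206  0.67738884  3.29084332]
```

```bash
python3 -m creep '[[1,0,0,0.2,0,0,0],[1,0,0,0,0,0,0]]'
python3 -m creep '[[1,0,0,0.15,0,0,0],[1,0,0,0,0,0,0],[1,0,0,0,0,0,0]]'
```

```text
time: 3.73
position: [0.4483, -0.0292, 0.1974]
tool_rot: [0.685, 0.728, 0.0, 0.001]
ft_force: [-2.4, 0.4, 4.5]
gripper_width: 0.0001
time: 3.98
position: [0.4484, -0.0292, 0.1972]
tool_rot: [0.685, 0.728, 0.0, 0.001]
ft_force: [-2.9, 1.0, 11.9]
gripper_width: 0.0001
```

Bar key bottomed (position stopped, force 12 N). Lifting and going over to the round key.

```bash
python3 -m creep '[[1,0,0,-2,0,0,0],[1,0,0,-1,0,0,0],[1,-2.7,0,0,0,0,0],[1,-2.7,0,0,0,0,0],[1,0,0,0,0,0,0],[1,0,0,0,0,0,0]]'
python3 - <<'E'
from h import *
from plant import viewer
go(.451,-.0823,.2034)
c=viewer.camera("side"); cv2.imwrite("pics/side2.png",cv2.resize(c["img"][120:280,200:400],None,fx=4,fy=3.75,interpolation=cv2.INTER_CUBIC))
E
```

```text
time: 4.48
position: [0.4513, -0.0839, 0.2251]
tool_rot: [0.686, 0.727, 0.0, -0.0]
ft_force: [-0.5, -0.2, -0.1]
gripper_width: -0.0003
t 4.48 pos [ 0.4513 -0.0839  0.2251] F [-0.45 -0.17 -0.06] w -0.0003
d_tool now cm [ 0.16 -0.02  2.17] | in target axes [ 0.16 -0.02  2.17] | rotvec needed [ 0.    -0.    -0.005]
```

View pics/side2.png

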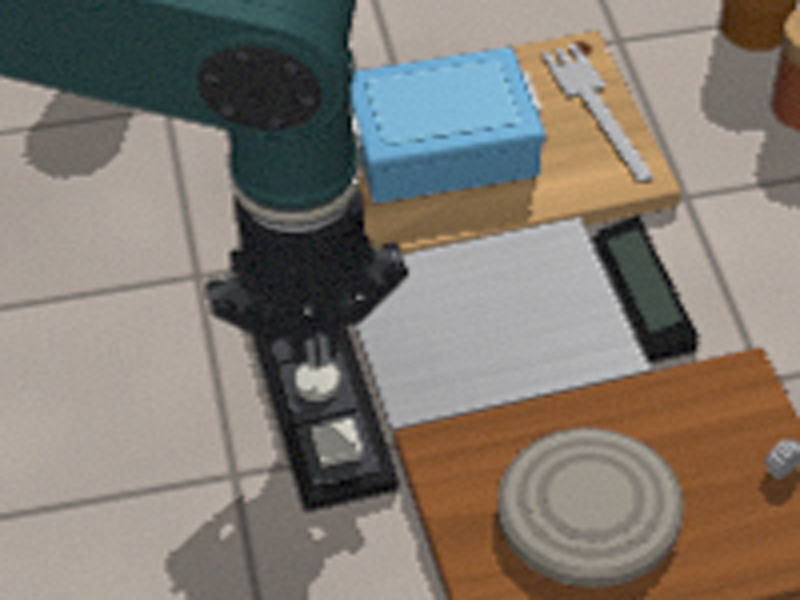

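The tips are above the round key (zoom (318,380)) with nothing else beneath them. Pressing it: 2.9 cm of travel from here.

```bash
python3 -m creep '[[1,0.15,0,0.8,0,0,0],[1,0,0,0.8,0,0,0],[1,0,0,0.5,0,0,0],[1,0,0,0.4,0,0,0],[1,0,0,0.2,0,0,0],[1,0,0,0,0,0,0]]'
python3 -m creep '[[1,0,0,0.2,0,0,0],[1,0,0,0,0,0,0],[1,0,0,0,0,0,0]]'
python3 -c "
from plant import state;s=state();print(s['position'],s['ft_force'])"
```

```text
time: 5.03
position: [0.4509, -0.0809, 0.1979]
tool_rot: [0.685, 0.729, -0.0, -0.001]
ft_force: [-1.4, 1.3, 3.7]
gripper_width: 0.0
time: 5.28
position: [0.4512, -0.0812, 0.1973]
tool_rot: [0.685, 0.728, 0.0, -0.0]
ft_force: [-4.0, 1.8, 8.8]
gripper_width: -0.0
[ 0.45122446 -0.08121752  0.19731735] [-3.95307004  1.82178844  8.80122149]
```

Round key bottomed. Now lift, open, and go to the left of the lunchbox.

```bash
python3 -m creep '[[1,0,0,-2,0,0,0],[1,0,0,-4,0,0,0],[1,0,0,-4,0,0,0],[-1,4,0,0,0,0,0],[-1,4,0,0,0,0,0],[-1,4,0,0,0,0,0],[-1,3,2.5,0,0,0,0],[-1,0,0,0,0,0,0]]'
python3 -c "
from h import *
go(.5747,.199,.300)"
```

```text
time: 5.95
position: [0.4684, 0.074, 0.2959]
tool_rot: [0.683, 0.73, 0.002, 0.0]
ft_force: [0.0, -1.5, -0.0]
gripper_width: 0.0605
t 5.95 pos [0.4684 0.074  0.2959] F [ 0.02 -1.48 -0.05] w 0.0605
d_tool now cm [11.76 11.44 -0.34] | in target axes [11.79 11.41 -0.41] | rotvec needed [ 0.003 -0.002  0.003]
```

```bash
python3 -m creep '[[-1,2.4,2.3,0,0,0,0],[-1,2.4,2.3,0,0,0,0],[-1,2.4,2.3,0,0,0,0],[-1,2.3,2.3,0,0,0,0],[-1,2.3,2.2,0,0,0,0],[-1,0,0,0,0,0,0],[-1,0,0,0,0,0,0]]'
python3 - <<'E'
from h import *
from plant import viewer
go(.5747,.199,.195)
for n in("side","top"):
    c=viewer.camera(n); cv2.imwrite(f"pics/{n}3.png",c["img"])
E
```

```text
time: 6.53
position: [0.5744, 0.1951, 0.2949]
tool_rot: [0.685, 0.729, -0.001, -0.0]
ft_force: [0.7, -0.2, 0.1]
gripper_width: 0.0853
t 6.53 pos [0.5744 0.1951 0.2949] F [ 0.69 -0.23  0.05] w 0.0853
d_tool now cm [0.4  0.07 9.99] | in target axes [0.39 0.06 9.99] | rotvec needed [-0.001  0.001 -0.001]
```

View pics/side3.png

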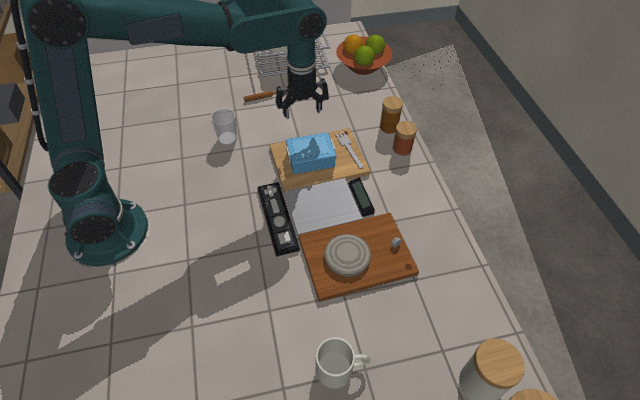

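View pics/top3.png

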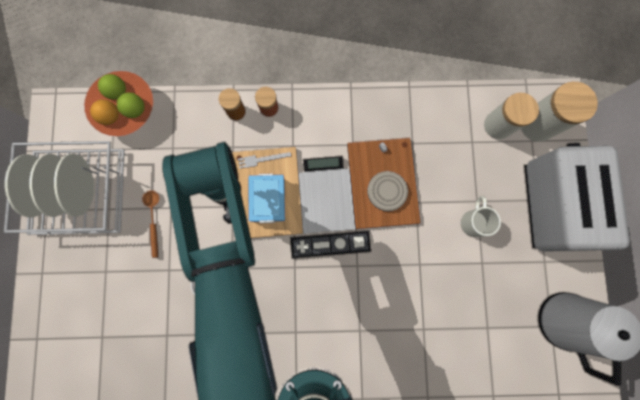

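```bash
python3 -m creep '[[-1,0.5,0.05,2,0,0,0],[-1,0,0,3,0,0,0],[-1,0,0,3,0,0,0],[-1,0,0,1.9,0,0,0],[-1,0,0,0,0,0,0],[-1,0,0,0,0,0,0]]'
python3 - <<'E'
from h import *
from plant import viewer
go(.5776-.0048+.0,-.0474+.0615,.195)
for n in("side",):
    c=viewer.camera(n); cv2.imwrite(f"pics/{n}4.png",cv2.resize(c["img"][80:220,220:400],None,fx=4,fy=4))
E
```

```text
time: 7.13
position: [0.573, 0.1983, 0.1965]
tool_rot: [0.686, 0.728, -0.001, -0.001]
ft_force: [-0.3, 0.0, 0.0]
gripper_width: 0.0852
t 7.13 pos [0.573  0.1983 0.1965] F [-0.34  0.02  0.01] w 0.0852
d_tool now cm [-18.38  -1.12   0.16] | in target axes [-18.38  -1.19   0.15] | rotvec needed [-0.003  0.001 -0.004]
```

View pics/side4.png

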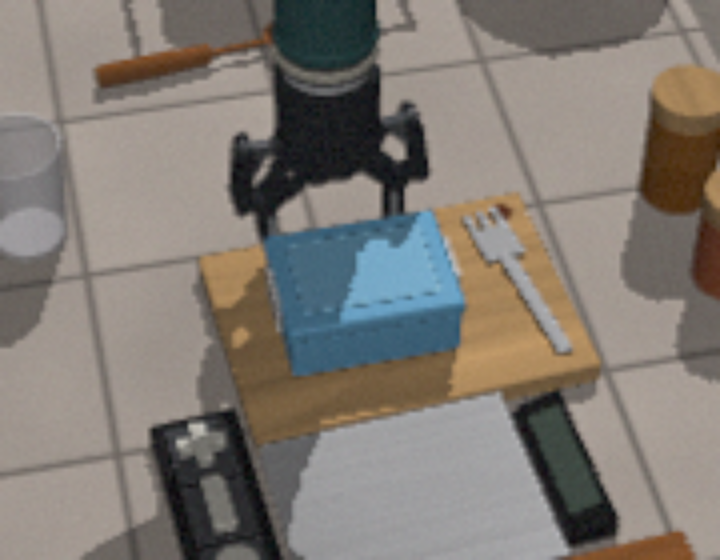

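```bash
python3 -m creep '[[-1,-0.8,0,0.1,0,0,0],[-1,-0.7,0,0.1,0,0,0],[-1,-0.7,0,0.1,0,0,0],[-1,-0.7,0,0,0,0,0],[-1,-0.7,0,0,0,0,0],[-1,-0.7,0,0,0,0,0],[-1,-0.7,0,0,0,0,0],[-1,0,0,0,0,0,0]]'
python3 -c "
from h import *
go(.5776-.0048+.0,-.0474+.0615,.195)"
python3 -m creep '[[-1,-0.8,-0.1,0,0,0,0],[-1,-0.8,-0.1,0,0,0,0],[-1,-0.8,-0.1,0,0,0,0],[-1,-0.8,-0.1,0,0,0,0],[-1,-0.8,-0.1,0,0,0,0],[-1,-0.8,-0.1,0,0,0,0],[-1,-0.7,-0.1,0,0,0,0],[-1,0,0,0,0,0,0]]'
python3 - <<'E'
from h import *
from plant import viewer
go(.5776-.0048+.0,-.0474+.0615,.195)
for n in("side",):
    c=viewer.camera(n); cv2.imwrite(f"pics/{n}5.png",cv2.resize(c["img"][80:260,220:420],None,fx=3.3,fy=3.3))
    W=cloud(c);hsv=cv2.cvtColor(c["img"],cv2.COLOR_BGR2HSV); blue=(hsv[...,0]>90)&(hsv[...,0]<115)&(hsv[...,1]>80)&(W[...,2]>.06)&(W[...,2]<.085)&(W[...,0]>.4)
    print(*comp(W,blue,100),sep="\n")
E
```

```text
time: 7.85
position: [0.577, 0.1479, 0.1942]
tool_rot: [0.686, 0.728, -0.001, 0.001]
ft_force: [0.7, 0.2, 0.7]
gripper_width: 0.0854
t 7.85 pos [0.577  0.1479 0.1942] F [0.69 0.24 0.74] w 0.0854
d_tool now cm [-13.33  -1.22  -0.06] | in target axes [-13.32  -1.28  -0.08] | rotvec needed [ 0.     0.002 -0.004]
time: 8.52
position: [0.5731, 0.0924, 0.1941]
tool_rot: [0.686, 0.728, -0.001, 0.0]
ft_force: [-0.7, -0.7, 0.1]
gripper_width: 0.0857
t 8.52 pos [0.5731 0.0924 0.1941] F [-0.7  -0.69  0.11] w 0.0857
d_tool now cm [-7.82 -0.5  -0.08] | in target axes [-7.82 -0.53 -0.09] | rotvec needed [-0.001  0.002 -0.005]
([291, 154, 53, 37], 1328, array([0.5775, 0.0254, 0.0727]), np.float64(0.0731), [array([577.6,  35.3]), array([130.4, 111.3]), np.float64(3.8)])
```

View pics/side5.png

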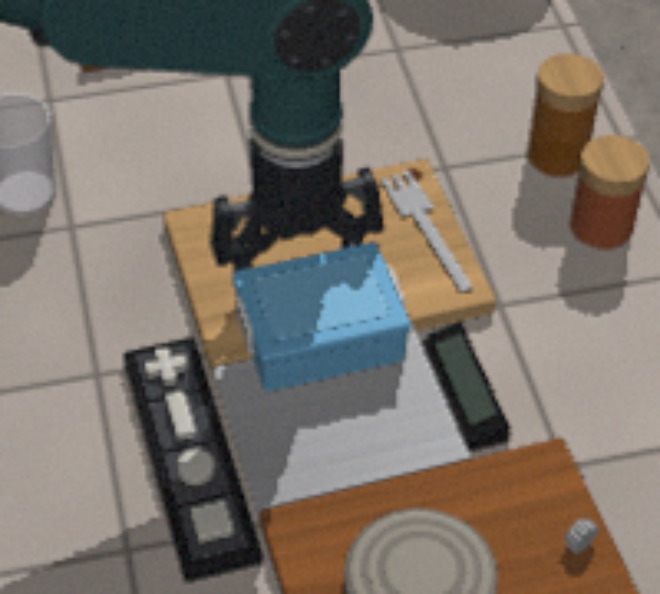

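Box is squared to the scale (3.8°) and half across, with everything else undisturbed. Continue most of the way, then measure.

```bash
python3 -m creep '[[-1,-0.8,-0.1,0,0,0,0],[-1,-0.8,-0.1,0,0,0,0],[-1,-0.8,-0.1,0,0,0,0],[-1,-0.8,-0.1,0,0,0,0],[-1,-0.8,-0.1,0,0,0,0],[-1,-0.8,0,0,0,0,0],[-1,-0.8,0,0,0,0,0],[-1,-0.6,0,0,0,0,0]]'
python3 -m creep '[[-1,-0.4,0,0,0,0,0],[-1,-0.2,0,0,0,0,0],[-1,0,0,0,0,0,0],[-1,0,0,0,0,0,0]]'
python3 - <<'E'
from h import *
from plant import viewer
go(.5776-.0048+.0,-.0474+.0635,.195)
for n in("side",):
    c=viewer.camera(n); cv2.imwrite(f"pics/{n}6.png",cv2.resize(c["img"][80:260,220:420],None,fx=3.3,fy=3.3))
    W=cloud(c);hsv=cv2.cvtColor(c["img"],cv2.COLOR_BGR2HSV); blue=(hsv[...,0]>90)&(hsv[...,0]<115)&(hsv[...,1]>80)&(W[...,2]>.06)&(W[...,2]<.085)&(W[...,0]>.4)
    print(*comp(W,blue,100),sep="\n")
E
```

```text
time: 9.23
position: [0.5717, 0.0308, 0.1936]
tool_rot: [0.685, 0.728, -0.001, -0.0]
ft_force: [-1.0, 1.4, -0.9]
gripper_width: 0.0855
time: 9.57
position: [0.5724, 0.0258, 0.1942]
tool_rot: [0.685, 0.728, -0.0, 0.0]
ft_force: [0.7, 0.3, -1.3]
gripper_width: 0.0854
t 9.57 pos [0.5724 0.0258 0.1942] F [ 0.68  0.29 -1.31] w 0.0854
d_tool now cm [-0.97 -0.02 -0.08] | in target axes [-0.97 -0.03 -0.08] | rotvec needed [ 0.     0.001 -0.003]
([296, 171, 55, 40], 1431, array([ 0.5772, -0.0414,  0.0708]), np.float64(0.0711), [array([577.8, -34.2]), array([129.3, 106.8]), np.float64(2.4)])
```

View pics/side6.png

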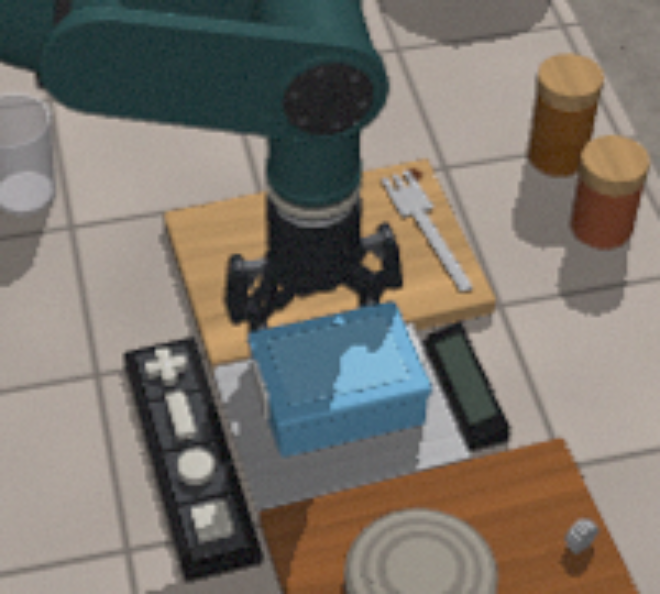

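```bash
python3 -m creep '[[-1,-0.4,0,0,0,0,0],[-1,-0.4,0,0,0,0,0],[-1,-0.3,0,0,0,0,0],[-1,0,0,0,0,0,0],[-1,0,0,0,0,0,0],[-1,1.5,0,0,0,0,0],[-1,3,0,0,0,0,0],[-1,3,0,-2,0,0,0]]'
python3 -m creep '[[-1,0,0,-4,0,0,0],[-1,0,0,-4,0,0,0],[-1,2,0,-2,0,0,0],[-1,3,-2,0,0,0,0],[-1,3,-2,0,0,0,0],[-1,3,-2,0,0,0,0],[-1,0,0,0,0,0,0]]'
cat > look.py <<'E'
from h import *
from plant import viewer
import sys
k=sys.argv[1]
go(.4544,-.1363,.243)
for n in("side","top"):
    c=viewer.camera(n); cv2.imwrite(f"pics/{n}{k}.png",c["img"])
    W=cloud(c);hsv=cv2.cvtColor(c["img"],cv2.COLOR_BGR2HSV); blue=(hsv[...,0]>90)&(hsv[...,0]<115)&(hsv[...,1]>80)&(W[...,2]>.06)&(W[...,2]<.085)&(W[...,0]>.4)
    print(n,*comp(W,blue,100),sep="\n")
E
python3 look.py 7
```

```text
time: 10.28
position: [0.5668, 0.0894, 0.2099]
tool_rot: [0.686, 0.727, -0.004, -0.003]
ft_force: [-0.3, -0.1, -0.9]
gripper_width: 0.0855
time: 10.87
position: [0.4987, 0.1998, 0.3145]
tool_rot: [0.683, 0.73, 0.0, -0.001]
ft_force: [1.1, -0.5, 0.2]
gripper_width: 0.0855
t 10.87 pos [0.4987 0.1998 0.3145] F [ 1.1  -0.54  0.16] w 0.0855
d_tool now cm [-33.26  -6.65   7.08] | in target axes [-33.26  -6.57   7.15] | rotvec needed [-0.002 -0.002  0.003]
side
([296, 175, 56, 39], 1452, array([ 0.5775, -0.0518,  0.0708]), np.float64(0.071), [array([578.3, -47.1]), array([129.6, 101.8]), np.float64(2.3)])
top
([307, 174, 39, 47], 1550, array([ 0.5794, -0.0448,  0.0713]), np.float64(0.0714), [array([580.4, -45.3]), array([127.1,  98.4]), np.float64(3.6)])
```

```bash
python3 -c "
import cv2,numpy as np
a=cv2.imread('pics/side7.png');b=cv2.imread('pics/top7.png')
cv2.imwrite('pics/both7.png',np.hstack([cv2.resize(a[80:330,220:420],(400,500)),cv2.resize(b[120:270,225:385],(400,375))if 0 else cv2.resize(b[110:285,225:365],(400,500))]))"
```

```text
(no output)
```

View pics/both7.png

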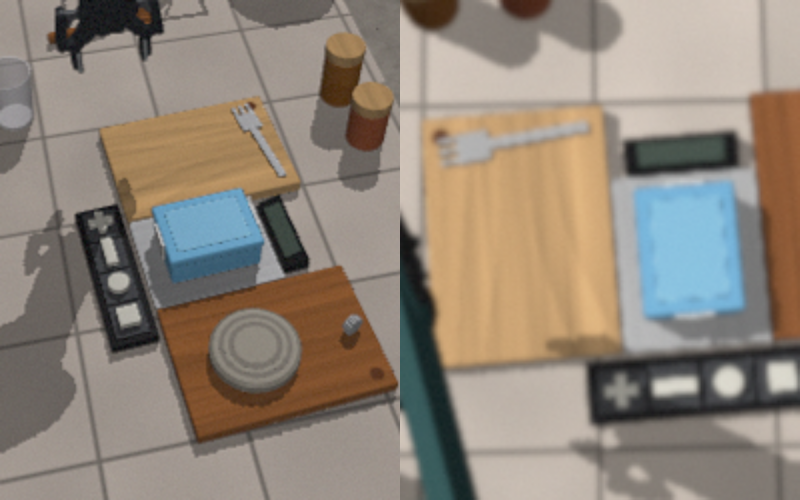

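Lunchbox centre is (0.579, −0.046) in both cameras against the plate at (0.578…0.580, −0.047), lid at z 0.071 as it should be, square within ~1.5°. Now the square key.

```bash
python3 -m creep '[[1,-3.7,-0.7,0,0,0,0],[1,-3.7,-0.7,0,0,0,0],[1,-3.7,-0.7,0,0,0,0],[1,-3.7,-0.7,0,0,0,0],[1,-3.7,-0.7,0,0,0,0],[1,-3.7,-0.7,0,0,0,0],[1,-3.7,-0.8,0,0,0,0],[1,-3.7,-0.8,0,0,0,0]]'
python3 -m creep '[[1,-3.6,-0.8,0,0,0,0],[1,0,0,3,0,0,0],[1,0,0,3,0,0,0],[1,0,0,2,0,0,0],[1,0,0,0,0,0,0],[1,0,0,0,0,0,0]]'
python3 look.py 8
python3 -c "
import cv2
a=cv2.imread('pics/side8.png');cv2.imwrite('pics/s8z.png',cv2.resize(a[120:280,200:400],None,fx=4,fy=3.75))"
```

```text
time: 11.63
position: [0.4614, -0.1061, 0.3143]
tool_rot: [0.686, 0.728, -0.0, 0.001]
ft_force: [0.5, -0.1, -0.2]
gripper_width: 0.0003
time: 12.13
position: [0.4558, -0.1404, 0.2332]
tool_rot: [0.686, 0.728, -0.001, -0.001]
ft_force: [0.7, -0.2, 1.0]
gripper_width: -0.0
t 12.13 pos [ 0.4558 -0.1404  0.2332] F [ 0.68 -0.17  1.01] w -0.0
d_tool now cm [ 0.42 -0.12 -0.98] | in target axes [ 0.42 -0.11 -0.98] | rotvec needed [-0.003 -0.001 -0.005]
side
([296, 175, 56, 39], 1405, array([ 0.5795, -0.0509,  0.0709]), np.float64(0.0711), [array([578.3, -47. ]), array([128.8, 102.2]), np.float64(3.5)])
top
([307, 174, 39, 47], 1548, array([ 0.5794, -0.0447,  0.0713]), np.float64(0.0713), [array([580.1, -45.1]), array([127.3,  98.1]), np.float64(3.6)])
```

View pics/s8z.png

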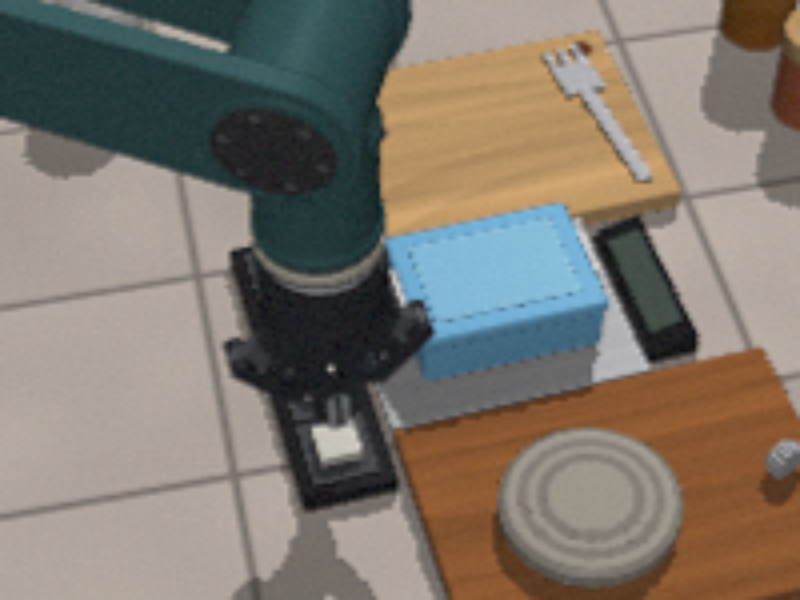

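```bash
python3 -m creep '[[1,0.4,-0.1,0.8,0,0,0],[1,0,0,1,0,0,0],[1,0,0,0.8,0,0,0],[1,0,0,0.5,0,0,0],[1,0,0,0.4,0,0,0],[1,0,0,0,0,0,0]]'
python3 -m creep '[[1,0,0,0.2,0,0,0],[1,0,0,0,0,0,0],[1,0,0,0,0,0,0]]'
```

```text
time: 12.73
position: [0.4547, -0.1351, 0.1984]
tool_rot: [0.685, 0.728, -0.0, -0.001]
ft_force: [-2.2, 1.5, 3.1]
gripper_width: 0.0001
time: 12.98
position: [0.455, -0.1353, 0.1976]
tool_rot: [0.685, 0.728, 0.0, -0.0]
ft_force: [-2.2, 1.2, 3.6]
gripper_width: 0.0003
```

```bash
python3 -m creep '[[1,0,0,0.15,0,0,0],[1,0,0,0,0,0,0],[1,0,0,0,0,0,0]]'
python3 -m creep '[[1,0,0,-2,0,0,0],[1,0,0,-3,0,0,0],[1,0,0,-4,0,0,0],[1,0,-3,-2,0,0,0],[1,0,-3,0,0,0,0],[1,0,-3,0,0,0,0],[1,0,0,0,0,0,0],[1,0,0,0,0,0,0]]'
python3 look.py 9
python3 - <<'E'
import cv2,numpy as np
from h import *
a=cv2.imread('pics/side9.png');cv2.imwrite('pics/s9z.png',cv2.resize(a[120:280,200:400],None,fx=4,fy=3.75))
b=cv2.imread('pics/side0.png');print("diff",[ (p,int(np.abs(a[p[1]-6:p[1]+7,p[0]-6:p[0]+7].astype(int)-b[p[1]-6:p[1]+7,p[0]-6:p[0]+7]).mean())) for p in ((224,128),(346,255),(396,243),(348,148),(270,95),(336,360))])
E
```

```text
time: 13.23
position: [0.4551, -0.1353, 0.1973]
tool_rot: [0.685, 0.728, 0.0, 0.0]
ft_force: [-4.5, 2.3, 10.8]
gripper_width: 0.0002
time: 13.9
position: [0.3643, -0.141, 0.3057]
tool_rot: [0.686, 0.728, 0.0, 0.001]
ft_force: [0.3, -0.1, -0.5]
gripper_width: 0.0
t 13.9 pos [ 0.3643 -0.141   0.3057] F [ 0.3  -0.07 -0.54] w 0.0
d_tool now cm [-0.06  9.01  6.29] | in target axes [-0.11  9.02  6.27] | rotvec needed [ 0.002  0.001 -0.005]
side
([296, 175, 56, 39], 1447, array([ 0.5775, -0.0518,  0.0708]), np.float64(0.071), [array([579.3, -46.9]), array([132.1, 103.1]), np.float64(3.3)])
top
([307, 174, 39, 47], 1550, array([ 0.5795, -0.0449,  0.0713]), np.float64(0.0714), [array([580.2, -45. ]), array([126.9,  98.2]), np.float64(3.5)])
diff [((224, 128), 73), ((346, 255), 6), ((396, 243), 5), ((348, 148), 6), ((270, 95), 5), ((336, 360), 6)]
```

View pics/side9.png

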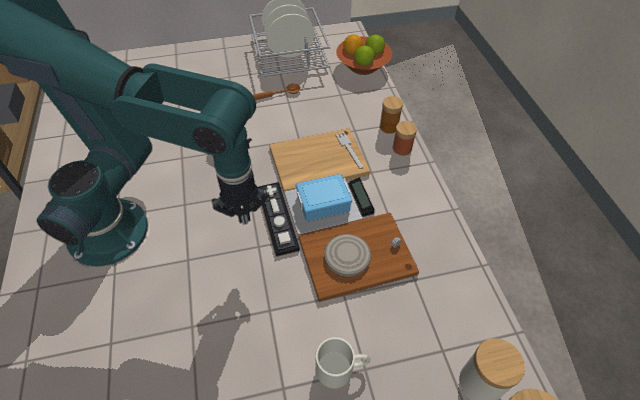

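All three keys bottomed and the box hasn't moved. The cup is hidden behind the arm in the side view, so I'll check it in the top view.

```bash
python3 -c "
import cv2,numpy as np
a=cv2.imread('pics/top9.png');b=cv2.imread('pics/top0.png')
cv2.imwrite('pics/t9z.png',np.hstack([cv2.resize(x[125:305,180:380],(400,360)) for x in (b,a)]))"
```

```text
(no output)
```

View pics/t9z.png

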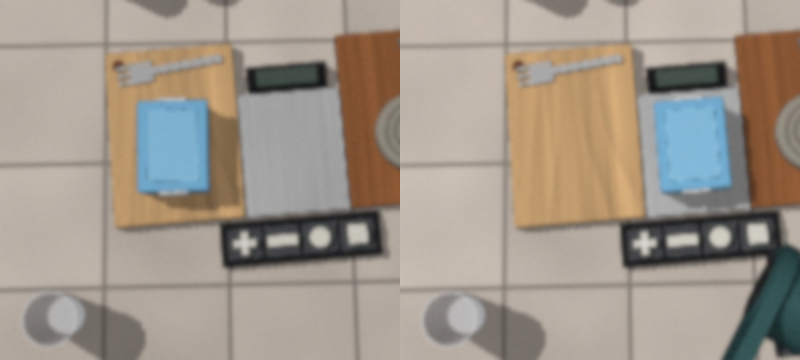

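Before (left) and after (right): the cup and spork are unmoved, the box is centred on the plate, the keys look up and the arm is clear.

```bash
python3 -c "
from plant import arm; print(arm.finish_job())"
```

```text
the job is handed in; nothing more can be done
None
```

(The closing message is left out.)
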